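Seat a carrier plate on the locating pins of a drilling fixture

TASK

Push the aluminium carrier plate along the steel drilling fixture, off the raised step, until its two holes drop over the two locating pins and it lies flat on the bed. Only push it with the fingertips or the outside of the fingers: do not grip it or lift it, and do not touch the brass blank stuck on top of it. Leave the other things on the bench where they are.

Things in the scene. Friction and masses are not known exactly. Their poses are not given: they have to be found in the camera images.
- fixture: Fixed steel drilling fixture 165 x 240 mm: dark slab spanning x -90 to +75, y -120 to +120 in its frame; its top, the bed, is 20 mm above the bench. Origin on the bench. +x points away from the robot, +y to the robot's left, turned at most about 0.3 rad. It carries a raised step (right), a fence (far side) and two round pins.
- plate: Loose aluminium plate 100 (x) x 120 (y) x 12 mm thick, 0.5 to 0.8 kg with blank; origin: centre of underside. Starts flat on the step, 65 to 95 mm short of home in the fixture's y, turned up to 0.13 rad, not touching the fence. Seated, its axes match the fixture's, origin at (0, +45), 20 mm above the bench, right edge 3 mm clear of the step. Pushing takes 1 to 4 N.
- blank: Brass block 45 mm (x) by 36 mm (y) by 18 mm high, fixed on top of the plate towards the plate's right (-y) edge: 12 mm from that edge, centred across x. Origin at the centre of its underside. Not to be touched.
- pin_near (a point): Top centre of the locating pin nearer the robot, at (-36, +45) in the fixture's frame, 26 mm above the bench. Pins are 10 mm in diameter, 6 mm tall on the bed, tops tapered to 6.4 mm and 1 mm lower than the step: the plate slides from the step onto the pin tops, then drops 7 mm in all.
- pin_far (a point): Top centre of the other, equal pin, next to the fence, at (+36, +45) in the fixture's frame
- hole_near (a point): Centre, at the plate's underside, of the through hole nearer the robot, at (-36, 0) in the plate's frame; 14 mm diameter, so 2 mm clearance all round on pin_near
- hole_far (a point): The same for the hole farther from the robot, at (+36, 0) in the plate's frame; it goes over pin_far
- step_edge (a point): Middle of the left top edge of the bright raised step, 27 mm above the bench (7 mm above the bed). The flat step spans x -90 to +50, y -120 to -18 in the fixture's frame; this point is at (-20, -18).
- fence_face (a point): Point on the inner, robot-side face of the straight fence, at (+50.5, 0) in the fixture's frame, at the fence's top, 45 mm above the bench. The face runs along y from -120 to +105. A plate pushed flush against it has its holes in line with the pins (0.5 mm off).
- jar: Bystander: glass screw jar, 54 mm diameter, 65 mm high, standing to the left of the fixture; origin under its base
- oil: Bystander: white oil bottle, 48 mm diameter, 125 mm high, standing behind the fence; origin under its base
- screwdriver: Bystander: screwdriver 170 mm long, lying in front of the fixture's left part along its y; origin midway under it
- wrench: Bystander: wrench 140 mm long, lying behind the fence along its y; origin midway under it
- spare_blank: Bystander: spare brass blank 36 x 18 x 45 mm high, standing in front of the fixture's right corner; origin under its base
- bit_tray: Bystander: grey open tray 75 x 55 x 28 mm high, to the right of the fixture; origin under its base
- mug: Bystander: white mug, 76 mm diameter, 88 mm high, at the left front of the bench; origin under its base
Things that resemble listed ones, but are neither listed nor needed, are in the scene too. There is more than one size of the plate; the job needs the middle-sized.

How it is judged:
By the outcome, as a careful person would: the job done as asked, in the order asked, and still so for the second after the job is handed in, with the robot touching nothing.
It also fails if it takes over 51 s, if anything falls off the work surface, if the arm or the gripper's body presses on something with over 40 N, if the wrist force passes 120 N, or if a joint passes its speed limit or range.

ROBOT

A 7-joint arm with a two-finger parallel gripper is mounted at the origin on the work surface. World frame = base frame: x ahead of the robot, y to its left, z up, the work surface at z = 0. Lengths are in m, angles in rad, forces in N, time in s.
With the tool pointing down it reaches from about 0.425 to 0.925 m from the base axis. Payload 6.8 kg.
Tool frame: the origin (TCP) lies at the very end of the fingers, on their centre line; the grasp point (between the pads) lies 19 mm behind it; z points along the fingers, y is the line along which they close (so a half turn about z gives the same grasp; the last joint's range is limited). The gripper opens to 85 mm and grips with 20 to 120 N. Pads are 22 mm wide; open, the fingers measure 114 mm over their backs; the gripper's body (76 mm by 85 mm) begins 54 mm behind the grasp point. The pads swing forward as they close: fully open they stand 13 mm farther back than shut.
Start: joints at [-1.379, 0.477, 0.022, 1.555, -0.011, 1.109, -0.083], TCP at [0.199, 0.645, 0.231] pointing down, gripper open.
Joint ranges: [-2.96, 2.96], [-0.34, 2.1], [-1.41, 1.46], [0.24, 2.44], [-1.37, 4.51], [0.17, 1.92], [-2.96, 2.96]. Speed limits (rad/s): [2.39, 2.39, 3.14, 3.14, 3.14, 3.14, 3.14].

INTERFACE

Orientations are given as a rotation vector (axis times angle).
In Python, from bench import monitor, optics, r gives the robot as it stands.
- The arm moves only by the shell command python3 -m crank 'ROWS' [OPENING] [FORCE]. ROWS is JSON, a list of rows, each a list of 2 entries, a list of its own where there are three numbers: the shift along the tool's x, y, z in cm, then the turn, a rotation vector about the tool's x, y, z in rad. A call has 1 to 5 rows; each row shifts and turns the commanded pose from where the row before left it, along the tool's axes as they then stand; what a row does not reach is not made up. A row lasts 1/10 s, in which the tool goes at most 50 mm and 8.59 degrees, less where a joint would pass 70% of its speed; a pose out of reach is approached as far as the arm can. A call is refused whole if a number of a shift passes 5 or a number of a turn 0.15, either way. A call with a gripper value outside its range is refused whole. OPENING is the finger opening in cm, from 0 to 8.54, set as the call begins (- or left out, the last holds). The fingers move at their own pace and stop on an object; FORCE is the grip in N (left out, the last holds). Time passes only in rows, so rows that do not move let the fingers close. It gives the time, the measured TCP pose, the force, the opening and the grip force at its end, in the units of the state.
- monitor.get_obs(): the state, without advancing time (a new reading comes with each control period).
- optics.grab_frame(name): name is "side" or "top" or "wrist"; returns (picture, depth): 384x512x3 uint8, red, green, blue; 384x512 float32, m along the optical axis (not along the pixel's ray), 0 where there is no reading.
- optics.camera_model(name): a dict with "vertical_fov" (degrees; the focal length in pixels is half the picture's height over the tangent of half this angle, whatever the lens; pixels are square), "cx", "cy" (the principal point, pixels), "R" (3x3) and "t" (3): a world point X has camera coordinates R X + t; the wrist camera has in their place "hand_eye" (4x4, takes a point from camera to tool coordinates, whose origin is the TCP and whose axes are the flange's). Camera axes: x right, y down, z forward; pixel columns grow to the right and rows downward; lengths in m; the calibration is good to about 2 mm. A picture is of the moment at which its call begins: read the wrist's pose just before it. camera_model takes no time and is no camera call.
- r.hand_in(): hands the job in; it is judged then, once.
The state is a dict: "clock": time; "joints": joint angles; "qvel": joint speeds; "tau": joint torques, N m; "tcp_pos": TCP position; "orientation": TCP orientation; "contact_force": force on the tool from outside, world axes, zero at the start; "moment": the same for the moment, N m; "grip_width": finger opening in m; "gripper_force": force on a finger pad.
Only numpy, scipy, OpenCV 4.12 (cv2) and the standard library are available. Lean on these libraries where they do the work, as an engineer would, in place of code of your own. Each camera call takes 0.05 s, during which the arm holds its last target. There are 200 camera calls.

## Working session

There is one attempt and no reset: what is moved stays moved. The work goes in short steps, Python scripts to look and compute and a shell command to move; the robot and the scene stay as the last step left them, time stands still between calls to the robot, and variables do not carry over. Pictures are saved under pics/ and viewed, at most 10 in all, crops included, and the job is handed in when it is done.

```bash
ls; mkdir -p pics
python3 - <<'E'
from bench import monitor, optics, r
import cv2,numpy as np
o=monitor.get_obs(); print(o)
for n in ("top","side"):
    p,d=optics.grab_frame(n); cv2.imwrite(f"pics/{n}0.png",p[:,:,::-1]); np.savez(f"pics/{n}0.npz",p=p,d=d)
for n in ("top","side","wrist"): print(n,optics.camera_model(n))
E
```

```text
pics
{'clock': 0.0, 'joints': array([-1.37911315,  0.47781107,  0.02234999,  1.55647252, -0.01153737,
        1.10931056, -0.08311224]), 'qvel': array([ 8.75909444e-04, -5.88079604e-04,  1.11915496e-03,  8.93987984e-05,
        2.42320940e-04, -4.71341299e-04, -3.76305674e-04]), 'tau': array([-2.90030493e-05, -5.96440887e+01,  1.60760846e+00, -2.81201738e+01,
        1.23654550e-02,  9.21965257e-03, -1.75459758e-05]), 'tcp_pos': array([0.1991679 , 0.6443101 , 0.23030967]), 'orientation': array([-4.69137370e-01, -3.10619445e+00,  2.93095178e-03]), 'contact_force': array([ 0.17512758, -0.07594227, -0.57856662]), 'moment': array([ 0.01217022, -0.02194393, -0.02107151]), 'gripper_force': 0.0, 'grip_width': 0.08517473352660765}
top {'vertical_fov': 47.727068822162096, 'cx': 250.8742512666512, 'cy': 192.7791484475277, 'R': array([[-0.00776935, -0.99996168, -0.00403489],
       [-0.98995691,  0.00826107, -0.14112786],
       [ 0.14115579,  0.0028979 , -0.98998315]]), 't': array([0.14028715, 0.51270167, 1.17797963])}
side {'vertical_fov': 47.281887599076384, 'cx': 255.08167630387638, 'cy': 196.0474696430528, 'R': array([[ 0.91775211, -0.3968288 ,  0.01606118],
       [-0.2776075 , -0.66989748, -0.68860108],
       [ 0.28401609,  0.62750639, -0.72496248]]), 't': array([-0.40180549,  0.25641564,  0.97133001])}
wrist {'vertical_fov': 60.57273897529315, 'cx': 251.11646554238976, 'cy': 194.8765386663793, 'hand_eye': array([[ 1.06203280e-03, -9.49767398e-01, -3.12954889e-01,
         8.07950055e-02],
       [ 9.99999336e-01,  8.68575977e-04,  7.57575470e-04,
        -4.96078056e-04],
       [-4.47695384e-04, -3.12955486e-01,  9.49767689e-01,
        -1.42460480e-01],
       [ 0.00000000e+00,  0.00000000e+00,  0.00000000e+00,
         1.00000000e+00]])}
```

View pics/top0.png

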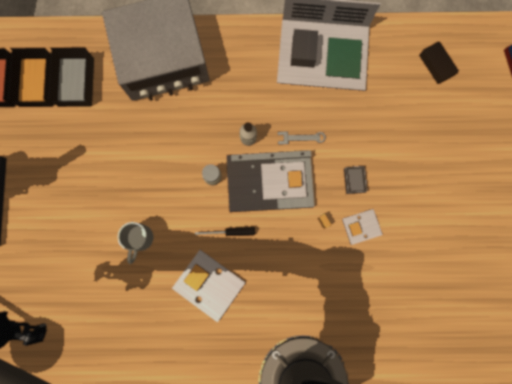

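View pics/side0.png

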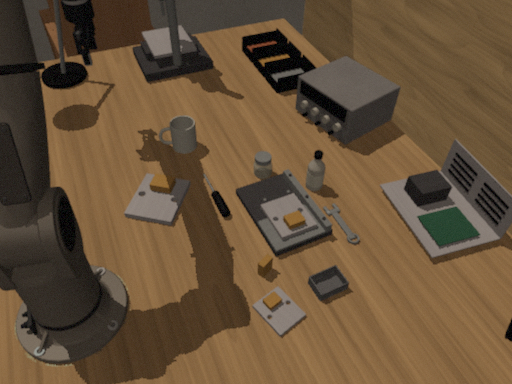

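Top view candidates are the plate on the fixture (285,181), a larger plate on the bench (210,287) and a smaller one (362,227). I choose the one on the fixture, which is middle-sized and lies on the step. The fixture spans about (228,155)-(315,210), the fence is along its upper edge, and the brass blank is at (295,179).

```bash
cat > h.py <<'E'
from bench import monitor, optics, r
import cv2,numpy as np
from scipy.spatial.transform import Rotation as Ro
def cam(n,o=None):
    c=optics.camera_model(n); f=192/np.tan(np.radians(c["vertical_fov"]/2))
    if n=="wrist":
        T=np.eye(4);T[:3,:3]=Ro.from_rotvec(o["orientation"]).as_matrix();T[:3,3]=o["tcp_pos"]
        H=T@c["hand_eye"]; Rcw=H[:3,:3]; C=H[:3,3]
    else: Rcw=np.array(c["R"]).T; C=-Rcw@np.array(c["t"])
    return f,c["cx"],c["cy"],Rcw,C
def cast(k,px,z):
    f,cx,cy,R,C=k; px=np.atleast_2d(np.array(px,float))
    d=np.c_[(px[:,0]-cx)/f,(px[:,1]-cy)/f,np.ones(len(px))]@R.T
    return C+d*((z-C[2])/d[:,2])[:,None]
def cloud(k,d):
    f,cx,cy,R,C=k; v,u=np.indices(d.shape)
    return np.stack([(u-cx)/f*d,(v-cy)/f*d,d],-1)@R.T+C
E
python3 - <<'E'
from h import *
a=np.load("pics/top0.npz");k=cam("top");P=cloud(k,a["d"])
for u,v in [(285,181),(240,180),(295,179),(270,155),(211,174),(248,130),(302,138),(326,219),(356,180),(240,231),(134,236),(210,287),(362,227)]: print(u,v,P[v,u].round(3))
print("fixture corners",cast(k,[(229,211),(313,206),(314,160),(228,160)],.02).round(3))
c=a["p"][140:225,215:345][:,:,::-1]
cv2.imwrite("pics/crop.png",cv2.resize(c,None,fx=6,fy=6,interpolation=cv2.INTER_CUBIC))
s=np.load("pics/side0.npz");kk=cam("side");Q=cloud(kk,s["d"])
for u,v in [(265,195),(295,218),(265,180),(316,172)]: print(u,v,Q[v,u].round(3))
E
```

```text
285 181 [0.546 0.04  0.038]
240 180 [0.553 0.167 0.02 ]
295 179 [0.548 0.014 0.058]
270 155 [0.619 0.082 0.047]
211 174 [0.563 0.245 0.066]
248 130 [0.671 0.142 0.12 ]
302 138 [ 0.679 -0.014  0.006]
326 219 [ 0.438 -0.07   0.047]
356 180 [ 0.553 -0.166  0.008]
240 231 [0.408 0.167 0.028]
134 236 [0.397 0.468 0.006]
210 287 [0.255 0.251 0.017]
362 227 [ 0.417 -0.178  0.007]
fixture corners [[ 0.465  0.198  0.02 ]
 [ 0.477 -0.039  0.02 ]
 [ 0.61  -0.045  0.02 ]
 [ 0.612  0.201  0.02 ]]
265 195 [0.531 0.148 0.018]
295 218 [0.551 0.014 0.057]
265 180 [0.554 0.198 0.022]
316 172 [0.671 0.126 0.074]
```

View pics/crop.png

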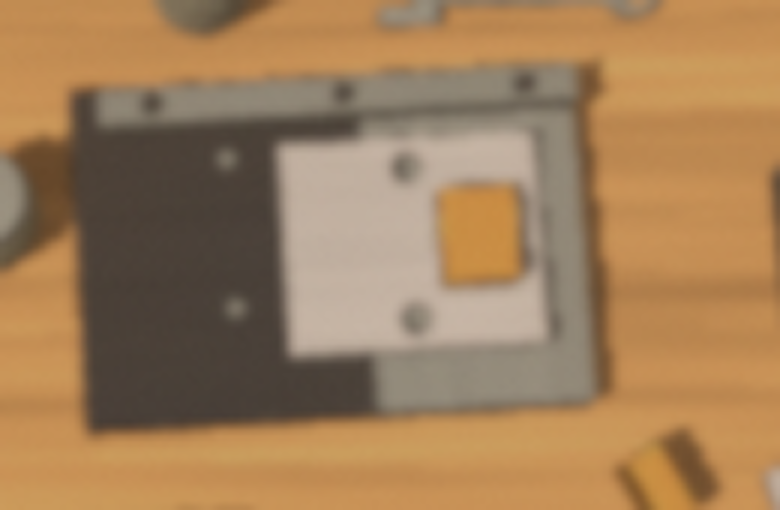

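The crop shows the chosen middle plate with two holes at crop px (405,166) and (416,319). The pins are at (228,159) and (236,309), and the brass blank is at (482,233) near the plate's right edge. There is a small gap to the fence, so the choice is confirmed.

```bash
cat > m.py <<'E'
from h import *
def tool(o):
    return Ro.from_rotvec(o["orientation"]).as_matrix()
def delta(target,yaw):
    "shift in tool axes (cm) and turn about tool z to bring TCP to target with tool x at world yaw"
    o=monitor.get_obs();R=tool(o)
    c,s=np.cos(yaw),np.sin(yaw)
    Rt=np.array([[c,s,0],[s,-c,0],[0,0,-1]])
    print("clock",o["clock"],"tcp",o["tcp_pos"].round(4),"shift cm",(100*R.T@(np.array(target)-o["tcp_pos"])).round(2),"turn",Ro.from_matrix(R.T@Rt).as_rotvec().round(3))
def fixture(pn,pf):
    x=(pf-pn)[:2]; x=x/np.linalg.norm(x); y=np.array([-x[1],x[0]]); O=(pn+pf)[:2]/2-.045*y
    return O,np.c_[x,y],np.arctan2(x[1],x[0])
E
python3 - <<'E'
from m import *
k=cam("top");q=lambda u,v:(215+(u+.5)/6-.5,140+(v+.5)/6-.5)
pf,pn=cast(k,[q(228,159),q(236,309)],.026)
hf,hn=cast(k,[q(405,166),q(416,319)],.039)
O,F,yaw=fixture(pn,pf);print("pins",pn,pf,"O",O,"yaw",yaw,"dist",np.linalg.norm(pn-pf),np.linalg.norm(hn-hf))
for n,p in (("hn",hn),("hf",hf)): print(n,(p[:2]-O)@F)
print("corners",((cast(k,[q(277,143),q(290,357),q(549,340),q(535,130)],.039)[:,:2]-O)@F).round(4))
print("fence",((cast(k,[q(97,127),q(575,103)],.045)[:,:2]-O)@F).round(4))
t=O+F@[0,-.03]
delta([*t,.2],np.pi/2+yaw)
E
```

```text
pins [0.52009985 0.127552   0.026     ] [0.59209531 0.13071914 0.026     ] O [0.55807526 0.08417905] yaw 0.04396249265213844 dist 0.0720650919478946 0.07266585940431576
hn [-0.04701073 -0.03826478]
hf [ 0.02565244 -0.03763949]
corners [[ 0.0398  0.0217]
 [-0.0617  0.0213]
 [-0.0601 -0.0994]
 [ 0.0397 -0.0997]]
fence [[ 0.0506  0.1057]
 [ 0.0503 -0.1185]]
clock 0.1 tcp [0.1992 0.6444 0.2304] shift cm [-51.84 -45.74   3.12] turn [-1.000e-03  1.000e-03  1.227e+00]
```

```bash
S='[[-3.2,-2.85,0.2],[0,0,0]]'; python3 -m crank '[[[-3.2,-2.85,0],[0,0,0]],[[-3.2,-2.85,0],[0,0,0]],[[-3.2,-2.85,0],[0,0,0]],[[-3.2,-2.85,0],[0,0,0]],[[-3.2,-2.85,0],[0,0,0]]]' 0 && python3 -m crank '[[[-3.2,-2.85,0],[0,0,0]],[[-3.2,-2.85,0],[0,0,0]],[[-3.2,-2.85,0],[0,0,0]],[[-3.2,-2.85,0],[0,0,0]],[[-3.2,-2.85,0],[0,0,0]]]' && python3 -m crank '[[[-3.2,-2.85,0.5],[0,0,0]],[[-3.2,-2.85,0.5],[0,0,0]],[[-3.2,-2.85,0.5],[0,0,0]],[[-3.2,-2.85,0.5],[0,0,0]],[[-3.2,-2.85,0.5],[0,0,0]]]' && python3 -m crank '[[[-3.2,-2.85,0.5],[0,0,0.14]],[[0,0,0],[0,0,0.14]],[[0,0,0],[0,0,0.14]],[[0,0,0],[0,0,0.14]],[[0,0,0],[0,0,0.14]]]' && python3 -m crank '[[[0,0,0],[0,0,0.14]],[[0,0,0],[0,0,0.14]],[[0,0,0],[0,0,0.14]],[[0,0,0],[0,0,0.11]],[[0,0,0],[0,0,0]]]'
python3 - <<'E'
from m import *
O=np.array([.5581,.0842]);yaw=.044
delta([*(O+[0,-.03]),.2],np.pi/2+yaw)
o=monitor.get_obs();p,d=optics.grab_frame("wrist");np.savez("pics/w1.npz",p=p,d=d,q=o["orientation"],t=o["tcp_pos"]);cv2.imwrite("pics/w1.png",p[:,:,::-1]);print(o["contact_force"])
E
```

```text
clock: 0.6
tcp_pos: [0.3107, 0.4596, 0.231]
orientation: [-0.469, -3.106, 0.001]
contact_force: [0.1, 0.5, 0.1]
grip_width: 0.0123
gripper_force: 0.0
clock: 1.1
tcp_pos: [0.4214, 0.2763, 0.2312]
orientation: [-0.469, -3.106, 0.0]
contact_force: [0.4, -0.9, 0.3]
grip_width: 0.0004
gripper_force: 0.0
clock: 1.6
tcp_pos: [0.5321, 0.0931, 0.206]
orientation: [-0.469, -3.106, 0.0]
contact_force: [0.4, 0.4, 0.3]
grip_width: -0.0002
gripper_force: 0.0
clock: 2.1
tcp_pos: [0.5535, 0.0578, 0.2009]
orientation: [-1.514, -2.752, 0.001]
contact_force: [0.3, 0.4, -0.2]
grip_width: 0.0002
gripper_force: 0.0
clock: 2.6
tcp_pos: [0.5535, 0.0582, 0.2009]
orientation: [-2.176, -2.266, 0.001]
contact_force: [0.3, 0.0, -0.7]
grip_width: 0.0001
gripper_force: 0.0
clock 2.6 tcp [0.5535 0.0582 0.2009] shift cm [-0.41  0.44  0.09] turn [-0.001  0.    -0.004]
[ 0.26780598  0.02621197 -0.66594883]
```

View pics/w1.png

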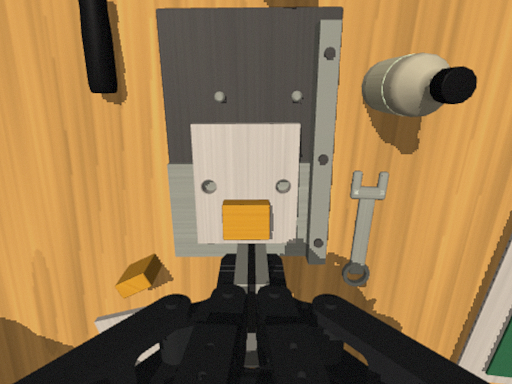

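The wrist view (up = +y, right = +x) shows pins at (220,97) and (297,97), and holes at (209,186) and (283,186). The blank is around (246,220), and the plate's right edge is at row 243.

Run:
```python
from m import *
a=np.load("pics/w1.npz");k=cam("wrist",{"orientation":a["q"],"tcp_pos":a["t"]})
pn,pf=cast(k,[(219.5,97),(297,97)],.026);hn,hf=cast(k,[(209,186),(283,186)],.039)
O,F,yaw=fixture(pn,pf);print(pn,pf,"O",O,"yaw",yaw,np.linalg.norm(pn-pf),np.linalg.norm(hn-hf))
for p in(hn,hf):print(((p[:2]-O)@F).round(4))
print("corners",((cast(k,[(193,125),(299.5,123),(297,243),(198,243)],.039)[:,:2]-O)@F).round(4))
print("fence",((cast(k,[(318,100),(308,245)],.045)[:,:2]-O)@F).round(4))
print("bed/step",((cast(k,[(160,12),(340,12)],.02)[:,:2]-O)@F).round(4),((cast(k,[(180,164)],.027)[:,:2]-O)@F).round(4))
np.savez("fix.npz",O=O,F=F,yaw=yaw)
for t in ([-.078,-.035],[-.085,-.035]): delta([*(O+F@t),.029],np.pi/2+yaw)
```

```text
[0.52077064 0.1278129  0.026     ] [0.59243976 0.13078133 0.026     ] O [0.55846744 0.08433567] yaw 0.04139490941366193 0.07173056285867245 0.07148354506984482
[-0.0473 -0.0371]
[ 0.0242 -0.0371]
corners [[-0.0595  0.0209]
 [ 0.0374  0.0227]
 [ 0.0404 -0.098 ]
 [-0.061  -0.098 ]]
fence [[ 0.0518  0.043 ]
 [ 0.0506 -0.0972]]
bed/step [[-0.0864  0.1162]
 [ 0.0712  0.1162]] [[-0.0765 -0.0181]]
clock 2.65 tcp [0.5535 0.0582 0.201 ] shift cm [-0.88 -7.19 17.2 ] turn [-0.001  0.     0.002]
clock 2.65 tcp [0.5535 0.0582 0.201 ] shift cm [-0.88 -7.89 17.2 ] turn [-0.001  0.     0.002]
```

```bash
python3 -m crank '[[[-1.2,-4.1,0],[0,0,0]],[[-1.2,-4.3,0],[0,0,0]],[[0,0,4],[0,0,0]],[[0,0,4],[0,0,0]],[[0,0,4],[0,0,0]]]' 0 && python3 -m crank '[[[0,0,3],[0,0,0]],[[0,0,1],[0,0,0]],[[0,0,1],[0,0,0]],[[0,0,0],[0,0,0]]]'
python3 - <<'E'
from m import *
f=np.load("fix.npz");o=monitor.get_obs();print(((o["tcp_pos"][:2]-f["O"])@f["F"]).round(4),o["tcp_pos"])
p,d=optics.grab_frame("wrist");cv2.imwrite("pics/w2.png",p[:,:,::-1])
E
```

```text
clock: 3.15
tcp_pos: [0.4713, 0.0311, 0.0809]
orientation: [2.171, 2.27, 0.005]
contact_force: [0.8, 0.8, -0.0]
grip_width: 0.0
gripper_force: 0.0
clock: 3.55
tcp_pos: [0.471, 0.0305, 0.0312]
orientation: [-2.174, -2.267, 0.0]
contact_force: [-0.5, -0.2, 0.9]
grip_width: -0.0
gripper_force: 0.0
[-0.0896 -0.0501] [0.47100743 0.03053799 0.0311706 ]
```

View pics/w2.png

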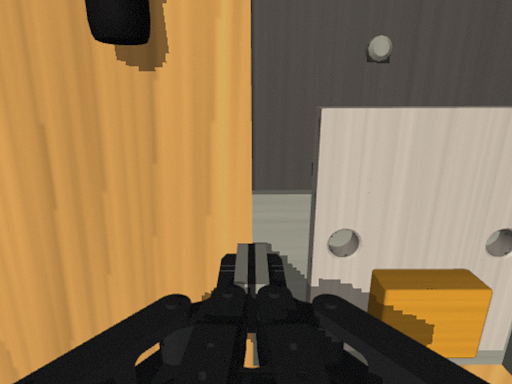

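The tool is at step height with the plate's near edge to its right (column 312) and a clear gap at column 285. I push in +x now.

```bash
python3 -m crank '[[[0,0.5,0],[0,0,0]],[[0,0.5,0],[0,0,0]],[[0,0.3,0],[0,0,0]],[[0,0.3,0],[0,0,0]]]' && python3 -m crank '[[[0,0.2,0],[0,0,0]],[[0,0.2,0],[0,0,0]]]' && python3 -m crank '[[[0,0.15,0],[0,0,0]],[[0,0.15,0],[0,0,0]]]'
```

```text
clock: 4.0
tcp_pos: [0.4876, 0.0315, 0.0317]
orientation: [2.175, 2.266, 0.001]
contact_force: [-1.7, -0.6, 0.6]
grip_width: 0.0002
gripper_force: 1.2
clock: 4.2
tcp_pos: [0.4905, 0.0314, 0.0313]
orientation: [-2.175, -2.266, 0.001]
contact_force: [-2.4, 0.9, 2.6]
grip_width: 0.0001
gripper_force: 1.3
clock: 4.4
tcp_pos: [0.4937, 0.0315, 0.0312]
orientation: [-2.175, -2.266, 0.001]
contact_force: [-1.5, 0.2, 1.8]
grip_width: -0.0001
gripper_force: 1.3
```

```bash
for i in 1 ; do python3 -m crank '[[[0,0.1,0],[0,0,0]],[[0,0.1,0],[0,0,0]]]' ; done; python3 -m crank '[[[0,0.1,0],[0,0,0]]]'|sed -n '2p;4p'; python3 -m crank '[[[0,0.1,0],[0,0,0]]]'|sed -n '2p;4p'
```

```text
clock: 4.6
tcp_pos: [0.4958, 0.0316, 0.0313]
orientation: [-2.175, -2.266, 0.0]
contact_force: [-2.0, -0.7, 1.4]
grip_width: -0.0003
gripper_force: 1.2
tcp_pos: [0.4968, 0.0316, 0.0312]
contact_force: [-2.4, -0.2, 1.4]
tcp_pos: [0.4979, 0.0317, 0.0313]
contact_force: [-1.4, 0.5, 1.9]
```

Run:
```python
from m import *
f=np.load("fix.npz");o=monitor.get_obs();print(((o["tcp_pos"][:2]-f["O"])@f["F"]).round(4),o["contact_force"])
p,d=optics.grab_frame("wrist");cv2.imwrite("pics/w3.png",p[:,:,::-1])
```

```text
[-0.0627 -0.0501] [-1.4199405   0.53264788  1.93034249]
```

View pics/w3.png

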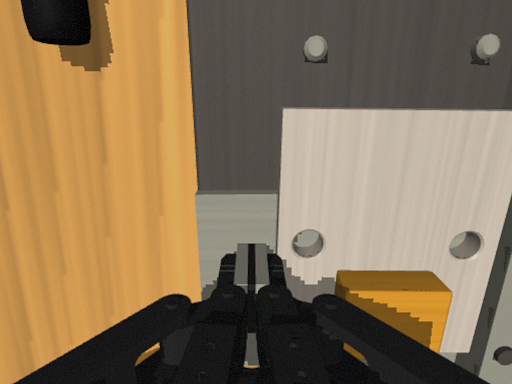

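The pins are at (316,48) and (487,47), and the holes at (308,243) and (465,245). The fence still looks a few mm off the plate, so I compute the remaining gap.

Run:
```python
from m import *
f=np.load("fix.npz");o=monitor.get_obs();k=cam("wrist",o)
for n,q,z in (("pin",[(316,47),(487,46)],.026),("hole",[(308,242),(465,244)],.039),("left edge",[(282,108),(278,230)],.039)): print(n,((cast(k,q,z)[:,:2]-f["O"])@f["F"]).round(4))
```

```text
pin [[-0.0363  0.0455]
 [ 0.0341  0.0459]]
hole [[-0.0373 -0.0369]
 [ 0.0341 -0.0379]]
left edge [[-0.0508  0.0219]
 [-0.051  -0.031 ]]
```

```bash
python3 -m crank '[[[0,0.1,0],[0,0,0]]]'|sed -n '2p;4p'; python3 -m crank '[[[0,0.08,0],[0,0,0]]]'|sed -n '2p;4p'
```

```text
tcp_pos: [0.4988, 0.0317, 0.0313]
contact_force: [-1.8, 0.8, 1.4]
tcp_pos: [0.4994, 0.0316, 0.0312]
contact_force: [-2.8, -1.2, 2.6]
```

```bash
python3 -m crank '[[[0,0.08,0],[0,0,0]]]'|sed -n '2p;4p'; python3 -m crank '[[[0,0.05,0],[0,0,0]]]'|sed -n '2p;4p'
```

```text
tcp_pos: [0.5001, 0.0315, 0.0312]
contact_force: [-3.3, -1.4, 2.1]
tcp_pos: [0.5003, 0.0315, 0.0312]
contact_force: [-4.6, -1.5, 4.1]
```

```bash
python3 -m crank '[[[0,0.1,0],[0,0,0]],[[0,0,0],[0,0,0]]]'|sed -n '2p;4p'
python3 - <<'E'
from m import *
f=np.load("fix.npz");o=monitor.get_obs();k=cam("wrist",o)
print(((o["tcp_pos"][:2]-f["O"])@f["F"]).round(4))
O,F,yaw=f["O"],f["F"],f["yaw"]
for t in ([-.085,-.05,.031],[-.085,-.05,.12],[-.002,-.122,.12],[-.002,-.122,.0305]): delta([*(O+F@t[:2]),t[2]],np.pi/2+yaw)
E
```

```text
tcp_pos: [0.5004, 0.0315, 0.0311]
contact_force: [-6.4, -1.5, 7.8]
[-0.0602 -0.0504]
clock 5.45 tcp [0.5004 0.0315 0.0311] shift cm [ 0.04 -2.48  0.02] turn [-0.003 -0.    -0.001]
clock 5.45 tcp [0.5004 0.0315 0.0311] shift cm [ 0.04 -2.5  -8.88] turn [-0.003 -0.    -0.001]
clock 5.45 tcp [0.5004 0.0315 0.0311] shift cm [-7.15  5.8  -8.91] turn [-0.003 -0.    -0.001]
clock 5.45 tcp [0.5004 0.0315 0.0311] shift cm [-7.15  5.83  0.04] turn [-0.003 -0.    -0.001]
```

```bash
python3 -m crank '[[[0,-1.2,0],[0,0,0]],[[0,-1.3,0],[0,0,0]],[[0,0,-4.5],[0,0,0]],[[0,0,-4.5],[0,0,0]],[[-3.6,2,0],[0,0,0]]]'|sed -n '2p;4p'; python3 -m crank '[[[-3.6,2.3,0],[0,0,0]],[[0,4,0],[0,0,0]],[[0,0,4],[0,0,0]],[[0,0,4],[0,0,0]],[[0,0,0],[0,0,0]]]'|sed -n '2p;4p'
python3 - <<'E'
from m import *
f=np.load("fix.npz");o=monitor.get_obs();k=cam("wrist",o)
O,F,yaw=f["O"],f["F"],f["yaw"]
print(((o["tcp_pos"][:2]-O)@F).round(4))
delta([*(O+F@[0,-.122]),.031],np.pi/2+yaw)
p,d=optics.grab_frame("wrist");cv2.imwrite("pics/w4.png",p[:,:,::-1])
E
```

```text
tcp_pos: [0.5, 0.0028, 0.1257]
contact_force: [2.3, 0.6, -0.5]
tcp_pos: [0.5587, -0.0371, 0.0371]
contact_force: [-0.9, 0.6, 0.8]
[-0.0048 -0.1213]
clock 6.45 tcp [ 0.5587 -0.0371  0.0371] shift cm [-0.07  0.48  0.6 ] turn [-0.008 -0.     0.   ]
```

View pics/w4.png

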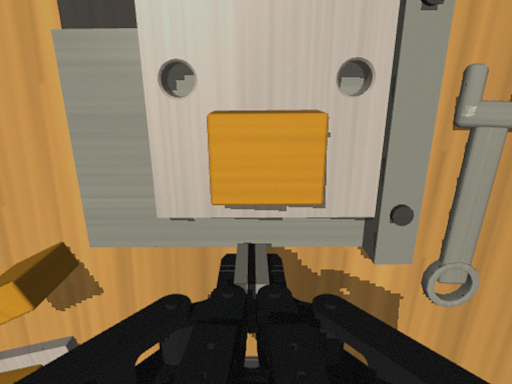

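The plate lies flush along the fence. Its right edge is at row 217, the fingers at (251,245) are just behind it, and the blank's centre is at column 267, so I shift 5 mm right, lower and push +y.

```bash
python3 -m crank '[[[0,0.45,0.6],[-0.008,0,0]],[[0.5,0,0],[0,0,0]],[[0.5,0,0],[0,0,0]],[[0.5,0,0],[0,0,0]]]'|sed -n '2p;4p'; python3 -m crank '[[[0.6,0,0],[0,0,0]],[[0.6,0,0],[0,0,0]],[[0.6,0,0],[0,0,0]]]'|sed -n '2,4p'; python3 -m crank '[[[0.6,0,0],[0,0,0]],[[0.6,0,0],[0,0,0]],[[0.6,0,0],[0,0,0]]]'|sed -n '2,4p'
```

```text
tcp_pos: [0.5675, -0.0219, 0.0365]
contact_force: [0.7, -1.5, 1.9]
tcp_pos: [0.5668, -0.0048, 0.0363]
orientation: [2.171, 2.261, 0.01]
contact_force: [-1.5, -4.2, 7.7]
tcp_pos: [0.5659, 0.013, 0.0363]
orientation: [2.171, 2.261, 0.01]
contact_force: [-1.1, -3.6, 8.2]
```

Run:
```python
from m import *
f=np.load("fix.npz");o=monitor.get_obs()
O,F,yaw=f["O"],f["F"],f["yaw"]
print(((o["tcp_pos"][:2]-O)@F).round(4),o["contact_force"],o["joints"])
delta([*(O+F@[0,-.122]),.031],np.pi/2+yaw)
p,d=optics.grab_frame("wrist");p2,_=optics.grab_frame("side");
c=cv2.resize(p2[150:270,200:360],(512,384),interpolation=cv2.INTER_CUBIC)
cv2.imwrite("pics/w5.png",cv2.resize(np.hstack([p,c])[:,:,::-1],(800,300)))
```

```text
[ 0.0045 -0.0716] [-1.10567317 -3.56464472  8.1664449 ] [-0.49453203  0.60569267  0.47421207  1.99261635 -0.45054469  0.63630599
  0.31350395]
clock 7.5 tcp [0.5659 0.013  0.0363] shift cm [-5.04 -0.45  0.52] turn [ 0.01   0.001 -0.001]
```

View pics/w5.png

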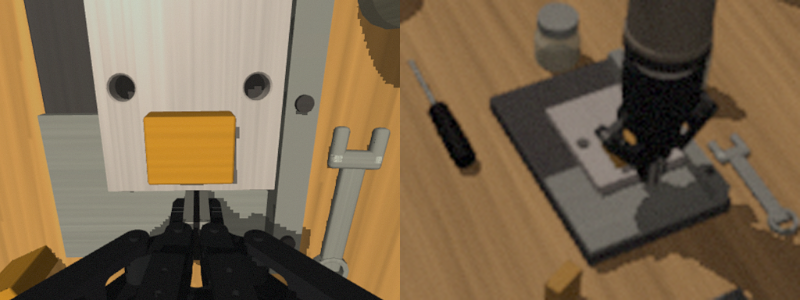

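The view shows the fingers pushing the plate edge correctly (plate right edge at row ~190, blank clear). The tool is held up at 36 mm with 8 N vertical force, so a finger knuckle is probably resting on the fence top. I back off, shift away from the fence and lower again.

```bash
python3 -m crank '[[[-0.3,0,-0.3],[0,0,0]],[[-0.3,0,-0.3],[0,0,0]],[[0,-1,0],[0.01,0,0]],[[0,-1,0],[0,0,0]],[[0,0,0],[0,0,0]]]'
python3 - <<'E'
from m import *
f=np.load("fix.npz");o=monitor.get_obs()
O,F,yaw=f["O"],f["F"],f["yaw"]
print(((o["tcp_pos"][:2]-O)@F).round(4))
delta([*(O+F@[-.016,-.077]),.030],np.pi/2+yaw)
E
```

```text
clock: 8.1
tcp_pos: [0.5431, 0.0065, 0.0408]
orientation: [-2.174, -2.263, 0.005]
contact_force: [0.3, -0.3, 0.5]
grip_width: -0.0001
gripper_force: 0.0
[-0.0186 -0.0771]
clock 8.1 tcp [0.5431 0.0065 0.0408] shift cm [0.01 0.27 1.08] turn [-0.005 -0.    -0.001]
```

```bash
python3 -m crank '[[[0,0,0.6],[-0.005,0,0]],[[0,0,0.4],[0,0,0]],[[0,0,0],[0,0,0]]]'; python3 -c "
from m import *
print(monitor.get_obs()['moment'])"
```

```text
clock: 8.4
tcp_pos: [0.5451, 0.0068, 0.0304]
orientation: [2.174, 2.266, 0.002]
contact_force: [-0.1, 0.8, 0.3]
grip_width: -0.0002
gripper_force: 0.0
[ 0.03503708 -0.00088186 -0.0064774 ]
```

Free at z = 30 mm now, so I continue pushing.

```bash
python3 -m crank '[[[0.5,0,0],[0,0,0]],[[0.5,0,0],[0,0,0]],[[0.5,0,0],[0,0,0]],[[0.5,0,0],[0,0,0]]]'|sed -n '2,4p'; python3 -m crank '[[[0.5,0,0],[0,0,0]],[[0.5,0,0],[0,0,0]],[[0.5,0,0],[0,0,0]],[[0.5,0,0],[0,0,0]]]'|sed -n '2,4p'
python3 - <<'E'
from m import *
f=np.load("fix.npz");o=monitor.get_obs()
O,F,yaw=f["O"],f["F"],f["yaw"]
print(((o["tcp_pos"][:2]-O)@F).round(4))
p,d=optics.grab_frame("wrist");cv2.imwrite("pics/w6.png",p[:,:,::-1])
E
```

```text
tcp_pos: [0.5446, 0.0271, 0.0312]
orientation: [2.174, 2.265, 0.003]
contact_force: [-0.0, -1.1, -1.1]
tcp_pos: [0.5438, 0.0471, 0.0312]
orientation: [2.174, 2.265, 0.003]
contact_force: [0.6, -1.7, 0.3]
[-0.0162 -0.0366]
```

View pics/w6.png

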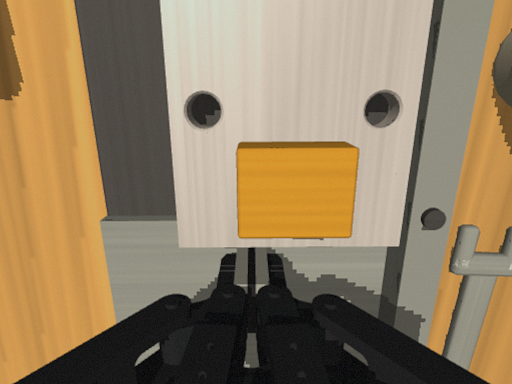

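Plate pushed along, holes at (204,110) and (382,108), right edge at row 247, blank clear of the fingers. I measure the remainder.

Run:
```python
from m import *
f=np.load("fix.npz");o=monitor.get_obs();k=cam("wrist",o)
for n,q,z in (("hole",[(204,110),(382,108.5)],.039),("right edge",[(180,247),(399,246.5)],.039),("fence",[(438,30),(405,250)],.045),("step",[(130,216)],.027)): print(n,((cast(k,q,z)[:,:2]-f["O"])@f["F"]).round(4))
```

```text
hole [[-0.0355  0.0357]
 [ 0.0352  0.0364]]
right edge [[-0.049  -0.0247]
 [ 0.0507 -0.0245]]
fence [[ 0.0494  0.0638]
 [ 0.0505 -0.0231]]
step [[-0.0747 -0.0144]]
```

```bash
python3 -m crank '[[[0.3,0,0],[0,0,0]],[[0.3,0,0],[0,0,0]]]'|sed -n '2p;4p'; python3 -m crank '[[[0.15,0,0],[0,0,0]]]'|sed -n '2p;4p';python3 -m crank '[[[0.1,0,0],[0,0,0]]]'|sed -n '2p;4p';python3 -m crank '[[[0.1,0,0],[0,0,0]]]'|sed -n '2p;4p'
cat > z.py <<'E'
from m import *
f=np.load("fix.npz");o=monitor.get_obs();k=cam("wrist",o)
p,d=optics.grab_frame("wrist");P=cloud(k,d)
L=np.einsum('ijk,kl->ijl',P[:,:,:2]-f["O"],f["F"]);z=P[:,:,2]
for a,b in ((-.03,.03),(.03,.03),(-.04,.0),(.04,0),(-.07,.02)):
    m=(abs(L[:,:,0]-a)<.005)&(abs(L[:,:,1]-b)<.005)&(d>0); print((a,b),np.median(z[m]).round(4) if m.any() else None,end=" ")
print(((o["tcp_pos"][:2]-f["O"])@f["F"]).round(4)); cv2.imwrite("pics/last.png",p[:,:,::-1])
E
python3 z.py
```

```text
tcp_pos: [0.5436, 0.0526, 0.0312]
contact_force: [0.7, -0.5, 0.1]
tcp_pos: [0.5435, 0.0544, 0.0312]
contact_force: [0.9, -1.3, -0.3]
tcp_pos: [0.5436, 0.0555, 0.0312]
contact_force: [-0.2, -0.2, -0.6]
tcp_pos: [0.5436, 0.0564, 0.0313]
contact_force: [0.5, 0.4, -0.3]
(-0.03, 0.03) 0.0318 (0.03, 0.03) 0.0318 (-0.04, 0.0) 0.0318 (0.04, 0) 0.0318 (-0.07, 0.02) 0.0198 [-0.016  -0.0273]
```

The plate top now reads 31.8 mm at all four points (bed 19.8), so it has dropped flat. I retract and check.

```bash
python3 -m crank '[[[-0.5,0,0],[0,0,0]],[[-0.7,0,0],[0,0,0]],[[-0.5,0,-3],[0,0,0]],[[0,0,-4.5],[0,0,0]],[[0,0,-4.5],[0,0,0]]]'|sed -n '2p;4p'; python3 -m crank '[[[0,0,0],[0,0,0]],[[0,0,0],[0,0,0]]]' >/dev/null; python3 z.py
```

```text
tcp_pos: [0.5431, 0.0376, 0.1522]
contact_force: [1.5, 0.9, 0.2]
(-0.03, 0.03) 0.0317 (0.03, 0.03) 0.0317 (-0.04, 0.0) 0.0319 (0.04, 0) 0.0318 (-0.07, 0.02) 0.0197 [-0.016  -0.0451]
```

View pics/last.png

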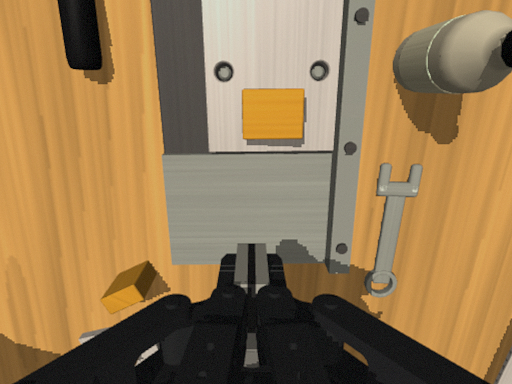

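The pins show inside both holes at (223,71) and (319,71). The plate is clear of the step edge at row 152, lies flat, and the robot is free.

```bash
python3 -c "
from bench import r
print(r.hand_in())"
```

```text
the job is handed in; nothing more can be done
None
```

The carrier plate is seated flat on the bed with both holes over the pins; the fingers did not grip or lift it or touch the blank, though part of the gripper, probably a finger knuckle, apparently rested on the fence at about 8 N during one push, and the job was handed in at about 10 s.

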